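Seat a keyed drive shaft in a belt pulley and hold it home

TASK

Take the scraper block, wipe the three loose steel chips off the top face of the belt pulley with it (do not touch the chips with the gripper) and stand the scraper upright back on the worktop. Then take the keyed shaft from its stand, put its end into the pulley's bore, turn it until the key slips into the keyway and push it fully home, flange flat on the pulley, against the spring ejector in the bore. Finish still gripping the shaft and pressing it home, so that a colleague can tighten the set screw; leave the other things on the bench where they are.

Things in the scene. Friction and masses are not known exactly. Their poses are not given: they have to be found in the camera images.
- pulley: Fixed, cannot turn. Plain aluminium toothed belt pulley (116 mm dia., flanges 120 mm) lying flat on a grey square jig plate, 150 x 150 x 26 mm, with small bolt heads near its corners. Origin on the pulley's axis at the jig's underside, on the worktop; z up. Flat top face at z = 74 mm, with an open vertical keyed bore in its middle; the keyway points to the pulley's own +x.
- bore_mouth (a point): Centre of the bore in the plane of the pulley's top face; axes as pulley (x towards the keyway, z up). Bore 21.6 mm dia., one keyway 7.6 mm wide out to radius 16 mm, both 48 mm deep. Shaft home: its origin here, its x along this x; the key enters within about 0.07 rad either side when centred (up to 0.13 off-centre).
- ejector (a joint): Spring ejector, a brass pin in the bore, pushed straight down: 0 = up, 0.008 m = its stop. Its top rests 40 mm below the pulley's face; it pushes up with 6 N at 0 and 9 N when the shaft is home (about 0.006), more than the shaft weighs, so a shaft let go is lifted about 6 mm off its seat.
- shaft: Loose, steel, about 0.3 kg, upright in a stand. Origin on its axis at the centre of the flange's underside, z up. Flange 64 mm dia., z = 0 to 8 mm, with one small upright dark pin (6 mm dia., 6 mm high) at x = 25 mm, straight above the key, which is on the shaft's own +x side. Above it a boss 28 mm dia. to z = 20 mm, then a rectangular tang to z = 61 mm.
- tang (a point): Place to grip the shaft, on its axis 43 mm above its origin, axes as shaft. The tang is 24 mm along x and 16 mm along y: grip across the 16 mm flats, fingers closing along y.
- shaft_end (a point): Centre of the shaft's lower end, 46 mm below its origin, axes as shaft. Journal 20 mm dia., chamfered end; key 6 mm wide on the +x side, out to radius 14 mm, from 12 mm to 43 mm above the end. So the last 12 mm enter the bore before the key meets the pulley's face.
- hose (a point): Nearest point of a thick fixed hose of the pump that bows out over the bench behind the work; axes as the world. The hose stays at x > 0.56 m, between y = -0.13 and 0.03 m, from z = 0.10 m upward: keep gripper and wrist clear of it (carry things across on the near side).
- stand: Fixed. Grey tubular stand, 55 mm high, 52 mm dia. (68 mm at the foot), open 36 mm bore; the shaft's flange rests on its top. Origin at the centre of the underside.
- scraper: Loose, 0.12 kg, standing upright on the white board, which is 6 mm above z = 0 (so is the stand). White plastic foot 24 mm (x) x 90 mm (y) x 12 mm high, above it a pale wooden grip 16 mm (x) x 70 mm (y) up to z = 61 mm. Origin at the centre of its underside; grip it across x about z = 40 mm; it wipes along its x.
- chip_1: Loose dark steel chip, 8 x 18 x 5 mm, lying flat on the pulley's top face; origin at the centre of its underside. The three chips lie on the pulley's own -y half, their centres 24 to 36 mm from the bore's centre in y and within 30 mm in x; wipe them to -y over the edge.
- chip_2: Loose dark steel chip, 8 x 18 x 5 mm, lying flat on the pulley's top face; origin at the centre of its underside. The three chips lie on the pulley's own -y half, their centres 24 to 36 mm from the bore's centre in y and within 30 mm in x; wipe them to -y over the edge.
- chip_3: Loose dark steel chip, 8 x 18 x 5 mm, lying flat on the pulley's top face; origin at the centre of its underside. The three chips lie on the pulley's own -y half, their centres 24 to 36 mm from the bore's centre in y and within 30 mm in x; wipe them to -y over the edge.
- beaker: Bystander, loose, not to be moved: clear 100 ml beaker, 59x53x70 mm.
- clip: Bystander, loose, not to be moved: black binder clip, 32x22x25 mm.
- plug: Bystander, loose, not to be moved: small tapered stopper, 23 mm.
- key: Bystander, loose, not to be moved: black hex key, 84 mm long.
- roller: Bystander, loose, not to be moved: small white roller, 46 mm long.
- vial: Bystander, loose, not to be moved: small vial with black cap, 51 mm tall.
- syringe: Bystander, loose, not to be moved: syringe lying down, 92 mm long.

How it is judged (in metres and radians):
On the way, in this order (a step that is already met when the one before it is completed fails the run):
1. all three chips are wiped off the pulley's face while the scraper is held (z of each of chip_1, chip_2, chip_3 in the frame of bore_mouth below -0.012 m and contact force between the fingers and scraper above 1 N), for 0.1 s.
2. the key has slipped into the keyway, the shaft held in the gripper (z of shaft in the frame of bore_mouth below 0.028 m and horizontal distance between shaft and bore_mouth below 0.003 m and contact force between the fingers and shaft above 3 N), for 0.1 s.
At the end, for the whole second after the job is handed in: Flange on the pulley's face (gap, offset < 2 mm, tilt < 0.05, yaw < 0.2 rad, ejector down > 4 mm), shaft still gripped (> 3 N) and at rest; chips at least 12 mm below the face; scraper upright (0.15 rad) on the worktop, let go (z of shaft in the frame of bore_mouth below 0.002 m and horizontal distance between shaft and bore_mouth below 0.002 m and angle between the x axis of shaft and the x axis of pulley, either way round below 0.2 rad and angle between shaft's own z axis and vertical below 0.05 rad and value of joint ejector above 0.004 m and contact force between the fingers and shaft above 3 N and linear speed of shaft below 0.01 m/s and z of each of chip_1, chip_2, chip_3 in the frame of bore_mouth below -0.012 m and height (world z) of scraper below 0.016 m and angle between scraper's own z axis and vertical below 0.15 rad and contact force between the fingers and scraper below 0.1 N); the arm keeps its last pose, push and grip.
It fails at once if the gripper's fingers touch a chip (contact force between the fingers and chip_1 above 0.5 N or contact force between the fingers and chip_2 above 0.5 N or contact force between the fingers and chip_3 above 0.5 N).
It fails at once if a bystander is moved more than 3 cm (distance of any of beaker, clip, plug, key, roller, vial, syringe from where it was at the start of the episode above 0.03 m).
It also fails if it takes over 72 s, if anything falls off the work surface, if the arm or the gripper's body presses on something with over 40 N, if the wrist force passes 120 N, or if a joint passes its speed limit or range.

ROBOT

A 6-joint arm with a two-finger parallel gripper is mounted at the origin on a cart in front of the work surface, level with it; the furniture and walls round the work are solid. World frame = base frame: x ahead of the robot, y to its left, z up, the work surface at z = 0. Lengths are in mm, angles in rad, forces in N, time in s.
With the tool pointing down it reaches from about 400 to 925 mm from the base axis. Payload 12.5 kg.
Tool frame: the origin (TCP) lies midway between the tips of the shut fingers; the grasp point (between the pads) lies 19 mm behind it (env.pinch_z is the z of the grasp point in the tool frame, in mm); z points along the fingers, y is the line along which they close (so a half turn about z gives the same grasp; the last joint's range is limited). The gripper opens to 95 mm and grips with 3 to 60 N. Pads are 20 mm wide; open, the fingers measure 119 mm over their backs; the gripper's body (75 mm by 180 mm) begins 59 mm behind the grasp point.
Start: joints at [1.051, 0.491, 1.559, -0, 1.092, -0.106], TCP at [251.293, 572.275, 214.661] pointing down, gripper open.
Joint ranges: [-3.1, 3.1], [-0.84, 2.19], [0.05, 2.79], [-1.13, 4.28], [0.06, 2.93], [-2.69, 2.69]. Speed limits (rad/s): [2.22, 2.22, 2.79, 3.14, 3.14, 3.14].

INTERFACE

Orientations are given as [roll, pitch, yaw] about the fixed x, y, z axes, in that order (R = Rz(yaw) Ry(pitch) Rx(roll)).
In Python, from cell import env, eyes gives the robot as it stands.
- The arm moves only by the shell command python3 -m inch 'ROWS'. ROWS is JSON, a list of rows, each a list of 3 entries, a list of its own where there are three numbers: the shift along the tool's x, y, z in units of 60 mm (1.0 is 60 mm), then the turn about the tool's z in units of 5 degrees (1.0 is 5 degrees), then the closure, from -1 (fully open) to 1 (shut). In form: [[[tx, ty, tz], turn, claw], ...]. A call has exactly 10 rows; each row shifts and turns the commanded pose from where the row before left it, along the tool's axes as they then stand; what a row does not reach is not made up. A row lasts 1/8 s, in which the tool goes at most 62.5 mm and 10.7 degrees, less where a joint would pass 70% of its speed; a pose out of reach is approached as far as the arm can. A call is refused whole if a number of a shift passes 1 or a number of a turn 1, either way. A call with a gripper value outside its range is refused whole. The fingers move at their own pace and stop on an object; the grip force is fixed at half the most. Time passes only in rows, so rows that do not move let the fingers close, or fill a call up. It gives the time, the measured TCP pose, the force, the opening and the grip force at its end, in the units of the state.
- env.state(): the state, without advancing time (a new reading comes with each control period).
- eyes.read_camera(name): name is "side" or "top"; returns a dict with "pixels" (420x560x3 uint8, red, green, blue), "fx", "fy", "cx", "cy" (pixels), "extrinsics" (4x4, takes a point from world to camera coordinates). Camera axes: x right, y down, z forward; pixel columns grow to the right and rows downward; lengths in mm; the calibration is good to about 2 mm. A picture is of the moment at which its call begins. There is no depth.
- env.job_done(): hands the job in; it is judged then, once.
Trained networks look in a picture, given as the dict that the camera call returned (one of the last four; its "shot" number tells which), for a name from the list of things; names that differ only in an ending like _2 or _b are one class to them, and where a whole thing is asked for, a point or a joint stands for the part that bears it (a point fixed in the world has none). Each returns a list of dicts, best first, with "score" (0 to 1); they miss things now and then, are a little off and sometimes report something else, mostly with a low value. They report only what shows in the picture. A call takes as long as a camera call.
- eyes.boxes_of(name, picture): "centre" ([row, column] in pixels, amid what is visible of it).
- eyes.cut_out(name, picture): "mask" (420x560 bool, what is visible of it) and "centre" ([row, column] in pixels, amid what is visible of it).
- eyes.spot_point(name, picture): "centre" ([row, column] in pixels: a listed point, or the origin of a listed thing).
The state is a dict: "t": time; "joints": joint angles; "qvel": joint speeds; "tau": joint torques, N m; "eef_pos": TCP position; "tcp_rot": TCP orientation; "ft_force": force on the tool from outside, world axes, zero at the start; "moment": the same for the moment, N m; "opening": opening from 0.0 (shut) to 1.0 (fully open); "grip_force": force on a finger pad.
Only numpy, scipy, OpenCV 4.12 (cv2) and the standard library are available. Lean on these libraries where they do the work, as an engineer would, in place of code of your own. Each camera call takes 0.05 s, during which the arm holds its last target. There are 200 camera calls.

## Working session

There is one attempt and no reset: what is moved stays moved. The work goes in short steps, Python scripts to look and compute and a shell command to move; the robot and the scene stay as the last step left them, time stands still between calls to the robot, and variables do not carry over. Pictures are saved under pics/ and viewed, at most 10 in all, crops included, and the job is handed in when it is done.

```bash
mkdir -p pics; ls
cat > h.py <<'E'
import numpy as np, cv2
from cell import env, eyes
def P(c):
    K=np.array([[c['fx'],0,c['cx']],[0,c['fy'],c['cy']],[0,0,1]]); return K@np.array(c['extrinsics'])[:3]
def tri(obs):  # [(cam,[row,col])]
    A=[]
    for c,(r,q) in obs:
        M=P(c); A+= [q*M[2]-M[0], r*M[2]-M[1]]
    A=np.array(A); return np.linalg.lstsq(A[:,:3],-A[:,3],rcond=None)[0]
def atz(c,rc,z):
    M=P(c); r,q=rc; A=np.array([q*M[2]-M[0], r*M[2]-M[1]])
    return np.linalg.solve(A[:,:2],-A[:,3]-A[:,2]*z)
def proj(c,p):
    v=P(c)@np.append(p,1); return v[1]/v[2],v[0]/v[2]
def save(c,n): cv2.imwrite('pics/'+n,cv2.cvtColor(c['pixels'],cv2.COLOR_RGB2BGR))
E
python3 - <<'E'
from h import *
s=env.state();print(s)
t=eyes.read_camera('top');d=eyes.read_camera('side')
save(t,'t0.png');save(d,'s0.png')
for n in ['pulley','bore_mouth','shaft','tang','shaft_end','stand','scraper','chip_1','hose']:
    for k,c in (('top',t),('side',d)):
        print(n,k,[(np.round(x['centre'],1).tolist(),round(x['score'],2)) for x in eyes.spot_point(n,c)[:4]])
for n in ['scraper','stand','pulley','shaft']:
    a=eyes.spot_point(n,t);b=eyes.spot_point(n,d)
    if a and b: print(n,tri([(t,a[0]['centre']),(d,b[0]['centre'])]))
E
```

```text
pics
{'t': 0.0, 'joints': array([ 1.05140887e+00,  4.91588206e-01,  1.55947148e+00, -4.02654397e-05,
        1.09172925e+00, -1.05563904e-01]), 'qvel': array([-0.00146064, -0.00084615, -0.00142304,  0.00147195,  0.00027005,
        0.00040391]), 'tau': array([ 3.88699715e-03, -6.12649941e+01, -2.58195966e+01,  6.94179372e-02,
        4.81073989e-02, -7.32681951e-05]), 'eef_pos': array([251.15665977, 572.02806787, 214.03637833]), 'tcp_rot': array([-3.14039927e+00, -9.05379118e-05,  2.72778763e+00]), 'ft_force': array([-0.09293212, -0.89279747, -0.53689489]), 'moment': array([ 0.01156021, -0.06410762, -0.05485228]), 'grip_force': 0.0, 'opening': 1.0006272718646927}
pulley top [([234.7, 339.8], 0.89), ([217.7, 252.4], 0.16)]
pulley side [([278.2, 301.2], 0.7)]
bore_mouth top [([230.1, 348.8], 0.65)]
bore_mouth side [([261.5, 300.1], 0.59)]
shaft top [([263.3, 402.5], 0.62), ([245.0, 157.9], 0.59), ([219.0, 252.7], 0.35)]
shaft side [([175.5, 240.8], 0.43)]
tang top [([239.8, 154.1], 0.76)]
tang side [([166.3, 237.6], 0.76)]
shaft_end top []
shaft_end side [([184.4, 240.7], 0.68)]
stand top [([249.3, 163.8], 0.51), ([204.1, 400.0], 0.43)]
stand side [([188.4, 237.0], 0.71)]
scraper top [([246.8, 233.2], 0.5)]
scraper side [([219.1, 254.3], 0.63), ([182.5, 290.9], 0.61)]
chip_1 top [([219.9, 254.2], 0.27)]
chip_1 side []
hose top [([201.6, 271.0], 0.98), ([229.3, 348.4], 0.42), ([273.3, 201.8], 0.18)]
hose side [([185.0, 291.3], 0.61), ([221.5, 284.5], 0.53)]
scraper [460.07472783  66.2283796   -3.47923176]
stand [456.74956005 278.6547643    1.24960357]
pulley [ 495.85702149 -266.39615427   -4.82026507]
shaft [ 351.82417165 -308.32488491  448.39536735]
```

View pics/t0.png

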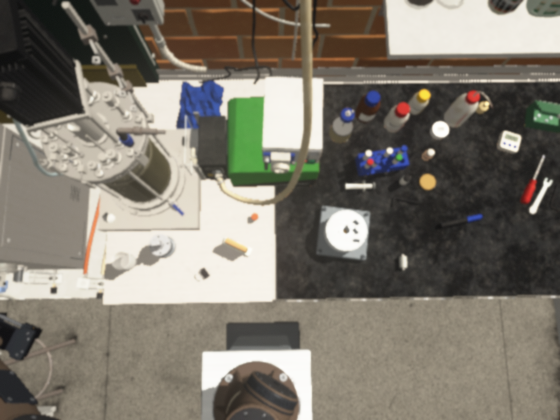

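View pics/s0.png

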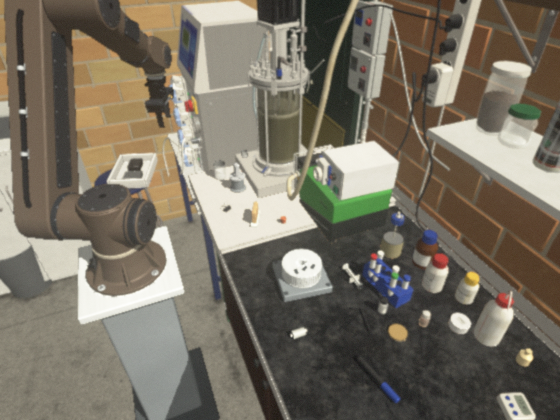

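The top view shows the pulley near (col 346, row 231), the scraper near (235, 248) and the shaft in its stand near (160, 245). In the side view they are near (302, 265), (255, 212) and (238, 180). I'll enlarge these for detail.

Run:
```python
from h import *
t=cv2.imread('pics/t0.png');d=cv2.imread('pics/s0.png')
def cr(im,r,c,h,w): return cv2.resize(im[r-h:r+h,c-w:c+w],(400,300),interpolation=cv2.INTER_CUBIC)
a=np.vstack([np.hstack([cr(t,232,345,30,40),cr(d,272,302,30,40)]),np.hstack([cr(t,248,160,30,40),cr(d,180,235,30,40)])])
cv2.imwrite('pics/c1.png',a)
b=np.hstack([cr(t,252,235,30,40),cr(d,212,255,30,40)]);cv2.imwrite('pics/c2.png',b)
c=eyes.read_camera('top');e=eyes.read_camera('side')
for n in ['shaft','scraper','pulley','chip_1','stand','beaker','clip','plug','roller']:
    for k,q in(('top',c),('side',e)):
        print(n,k,[(np.round(x['centre'],1).tolist(),round(x['score'],2),int(x['mask'].sum()), np.array([np.argwhere(x['mask']).min(0),np.argwhere(x['mask']).max(0)]).ravel().tolist()) for x in eyes.cut_out(n,q)[:4]])
print(P(c),P(e))
```

```text
shaft top [([183.7, 363.8], 0.69, 132, [182, 345, 188, 374]), ([244.1, 158.4], 0.62, 376, [234, 149, 254, 171])]
shaft side [([175.5, 239.5], 0.62, 147, [164, 230, 181, 244])]
scraper top [([246.0, 232.8], 0.76, 220, [237, 223, 253, 250])]
scraper side [([211.2, 257.6], 0.6, 171, [202, 251, 226, 259])]
pulley top [([234.0, 339.8], 0.95, 2386, [206, 316, 259, 369])]
pulley side [([277.5, 298.6], 0.72, 2127, [249, 273, 301, 331])]
chip_1 top []
chip_1 side [([219.4, 255.0], 0.7, 155, [202, 251, 227, 258])]
stand top [([248.2, 169.2], 0.49, 140, [236, 162, 256, 176])]
stand side [([188.1, 235.0], 0.72, 171, [180, 230, 192, 245])]
beaker top [([262.0, 121.5], 0.94, 356, [251, 111, 268, 135])]
beaker side [([169.9, 221.3], 0.51, 191, [161, 214, 179, 225])]
clip top [([271.4, 203.8], 0.48, 83, [267, 199, 277, 209])]
clip side []
plug top [([218.4, 250.3], 0.46, 32, [213, 251, 218, 257])]
plug side [([218.0, 283.7], 0.56, 12, [218, 281, 221, 284])]
roller top [([259.9, 401.1], 0.5, 76, [255, 399, 266, 406])]
roller side []
[[ 4.14125388e+01 -4.23305098e+02 -2.67533866e+02  3.11251432e+05]
 [-3.76553021e+02  4.18209854e+00 -2.84534276e+02  4.93641524e+05]
 [ 1.75687374e-01 -9.60148944e-03 -9.84399186e-01  1.21715668e+03]] [[ 4.39172622e+02  5.95854798e+01 -1.74244360e+02  1.60306619e+05]
 [-2.92644754e+01 -6.37218352e+01 -4.30722638e+02  3.31586531e+05]
 [ 2.99748815e-01  7.33320011e-01 -6.10239632e-01  1.25146343e+03]]
```

View pics/c1.png

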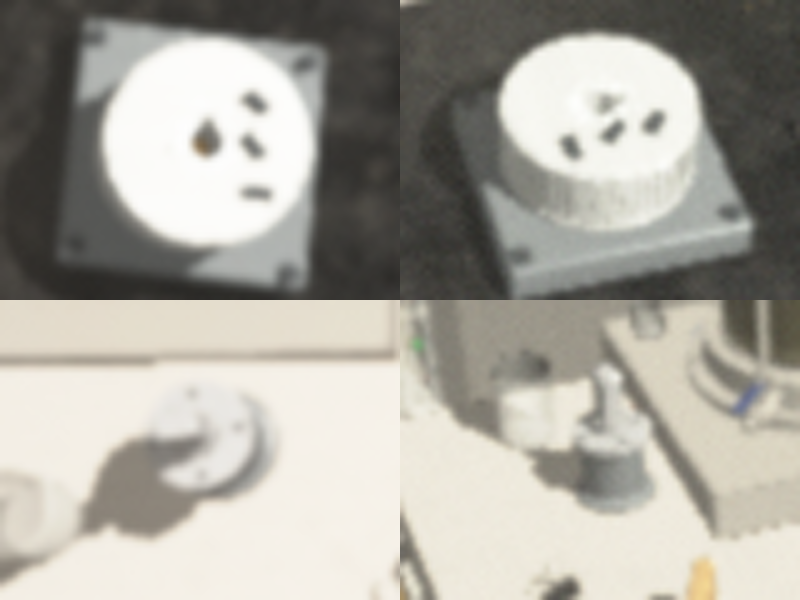

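View pics/c2.png

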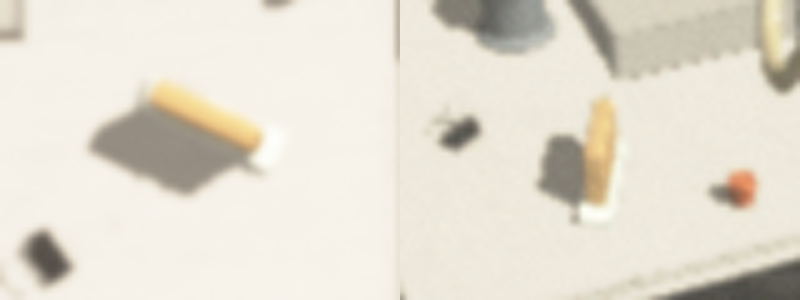

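The enlargements show white face centred near top pixel (346.6, 230.6), with three chips to the right (world -y) and the keyway nub pointing up (about +x). The flange carries several dots, so the pin needs a closer look. The scraper's grip runs from about (226, 240) to (247, 250). Next I'll fit these numerically.

```bash
cat > m.py <<'E'
from h import *
from scipy.optimize import minimize
def frames(n=3):
    o=[]
    for k in('top','side'):
        cs=[eyes.read_camera(k) for _ in range(n)]
        c=cs[0]; c['pixels']=np.mean([x['pixels'] for x in cs],0).astype(np.uint8); o.append(c)
    return o
S=8
def sil(c,hulls,box):  # coverage image of union of convex hulls within box r0,r1,c0,c1
    r0,r1,c0,c1=box; im=np.zeros(((r1-r0)*S,(c1-c0)*S),np.uint8)
    for pts in hulls:
        v=P(c)@np.c_[pts,np.ones(len(pts))].T; uv=((v[:2]/v[2]).T+0.5-[c0,r0])*S-.5
        cv2.fillConvexPoly(im,cv2.convexHull(uv.astype(np.float32)).astype(np.int32),255)
    return cv2.resize(im,(c1-c0,r1-r0),interpolation=cv2.INTER_AREA)/255.
def boxpts(hx,hy,z0,z1): return np.array([[a*hx,b*hy,z] for a in(-1,1) for b in(-1,1) for z in(z0,z1)])
def cyl(r,z0,z1,n=40):
    a=np.linspace(0,2*np.pi,n); return np.vstack([np.c_[r*np.cos(a),r*np.sin(a),0*a+z] for z in(z0,z1)])
def place(p,x,y,yaw,z):
    c,s=np.cos(yaw),np.sin(yaw); return p@np.array([[c,s,0],[-s,c,0],[0,0,1]])+[x,y,z]
E
python3 - <<'E'
from m import *
t,d=frames(); np.savez('f0.npz',t=t['pixels'],d=d['pixels'])
save(t,'tavg.png');save(d,'savg.png')
for c in(t,d): 
    E=np.array(c['extrinsics']);print('cam',-E[:3,:3].T@E[:3,3])
# scraper wood
obs=[]
for c,b in((t,(232,262,218,258)),(d,(196,232,244,266))):
    p=c['pixels'][b[0]:b[1],b[2]:b[3]].astype(float); m=np.clip((p[...,0]-p[...,2]-35)/60,0,1)
    obs.append((c,b,m)); print('wood px',m.sum())
H=boxpts(8,35,12,61)
def cost(v): return sum(((sil(c,[place(H,v[0],v[1],v[2],v[3])],b)-m)**2).sum() for c,b,m in obs)
best=min((minimize(cost,[460,66,y,6],method='Nelder-Mead',options=dict(initial_simplex=np.array([[460,66,y,6],[475,66,y,6],[460,80,y,6],[460,66,y+.3,6],[460,66,y,14]]))) for y in(0,.5,1,1.5,2,2.5)),key=lambda r:r.fun)
print('scraper',best.x,best.fun)
# pulley face
o=[]
for c,b,th in((t,(200,262,312,372),215),(d,(245,305,270,334),225)):
    g=c['pixels'][b[0]:b[1],b[2]:b[3]].min(2); m=(g>th).astype(np.uint8)
    n,l,st,ce=cv2.connectedComponentsWithStats(m); i=1+st[1:,4].argmax(); h=cv2.convexHull(np.argwhere(l==i)[:,::-1].astype(np.int32))
    M=cv2.moments(h); cc=[M['m01']/M['m00']+b[0],M['m10']/M['m00']+b[2]]; print('face',cc,st[i],cv2.fitEllipse(h)); o.append((c,cc))
print('face xyz',tri(o),atz(t,o[0][1],74),atz(d,o[1][1],74))
m=eyes.cut_out('pulley',eyes.read_camera('top'))[0]['mask'].astype(np.uint8)
r=cv2.minAreaRect(np.argwhere(m)[:,::-1].astype(np.float32)); q=cv2.boxPoints(r); w=np.array([atz(t,(y,x),26) for x,y in q]); print('jig',w,w.mean(0),[np.arctan2(*(w[(i+1)%4]-w[i])[::-1]) for i in range(4)],[np.linalg.norm(w[(i+1)%4]-w[i]) for i in range(4)])
a=cv2.imread('pics/tavg.png');bb=cv2.imread('pics/savg.png')
def cr(im,r,c,h,w):
    x=im[r-h:r+h,c-w:c+w].astype(float); x=np.clip((x-x.min())/(x.max()-x.min())*255,0,255)**1.6/255**.6
    return cv2.resize(x.astype(np.uint8),(400,300),interpolation=cv2.INTER_CUBIC)
cv2.imwrite('pics/c3.png',np.vstack([np.hstack([cr(a,230,346,9,12),cr(bb,264,303,9,12)]),np.hstack([cr(a,245,160,12,16),cr(bb,175,240,12,16)])]))
E
```

```text
cam [ 331.05779168  -51.43137859 1296.03233305]
cam [  131.96729827 -1003.77201911   909.37122318]
wood px 106.91666666666666
wood px 81.5
scraper [ 4.58898914e+02  5.12071730e+01 -4.22857158e-01  9.62802466e+00] 61.65693675509419
face [229.86814757079762, 346.2799428422967] [  14   10   41   41 1206] ((34.3492317199707, 29.907634735107422), (40.15471649169922, 41.41532516479492), 127.4287109375)
face [263.4081092094539, 301.9166666666667] [ 13   5  38  28 731] ((32.03520202636719, 18.42264175415039), (28.007923126220703, 38.2423210144043), 97.99298095703125)
face xyz [ 497.46799491 -273.09155554   68.28042458] [ 498.40444224 -272.58258868] [ 492.82029415 -277.83337802]
jig [[ 436.05247399 -179.49174285]
 [ 584.80516211 -204.52800386]
 [ 561.34409811 -357.55256985]
 [ 413.36605711 -329.45925148]] [ 498.89194783 -267.75789201] [np.float64(-0.1667451821293551), np.float64(-1.7229273964594605), np.float64(2.953977524462842), np.float64(1.4206591346096995)] [np.float64(150.84487590783874), np.float64(154.81259419444532), np.float64(150.62116436979838), np.float64(151.67375236873366)]
```

View pics/c3.png

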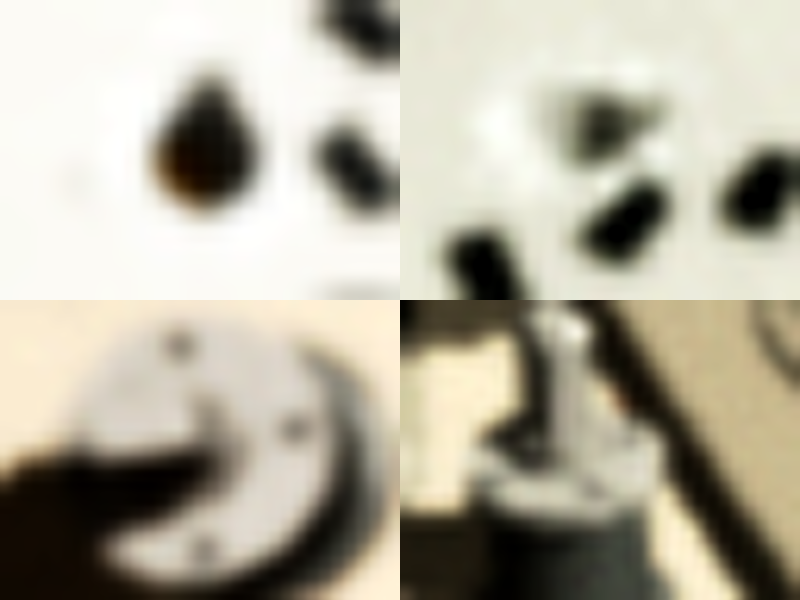

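The zoom shows the bore's teardrop at top pixel (345.8, 230.0) with its keyway pointing up. The flange has dots at its upper, right and lower sides, and the left one is hidden. I'll refine the fits and look at the tang with overlays.

```bash
cat > fit.py <<'E'
from m import *
t,d=frames(3)
save(t,'tavg.png');save(d,'savg.png')
print('bore atz',atz(t,(230.0,345.8),74),atz(d,(262.0,302.5),74),'tri',tri([(t,(230.0,345.8)),(d,(262.0,302.5))]))
k=[atz(t,(230.0,345.8),74),atz(t,(224.8,346.2),74)];print('keydir',k[1]-k[0])
def nm(f,x0,st): return minimize(f,x0,method='Nelder-Mead',options=dict(initial_simplex=np.vstack([x0,np.array(x0)+np.diag(st)]),maxiter=600))
# scraper
obs=[]
for c,b in((t,(232,262,218,258)),(d,(196,232,244,266))):
    p=c['pixels'][b[0]:b[1],b[2]:b[3]].astype(float); q=p[...,0]-p[...,2]; m=np.clip((q-25)/40,0,1)
    obs.append((c,b,m)); print('wood',m.sum(),np.sort(q.ravel())[-150::25],np.median(q))
H=boxpts(8,35,12,61)
f=lambda v:sum(((sil(c,[place(H,v[0],v[1],v[2],v[3])],b)-m)**2).sum() for c,b,m in obs)
bs=min((nm(f,[460,60,y,6],[10,10,.25,4]) for y in(-.6,-.3,0,.3,.6)),key=lambda r:r.fun);print('scraper',bs.x,bs.fun)
for i in(0,1):
    g=lambda v:((sil(obs[i][0],[place(H,v[0],v[1],v[2],6)],obs[i][1])-obs[i][2])**2).sum()
    r=nm(g,bs.x[:3],[8,8,.2]);print(' view',i,r.x,r.fun)
# jig+pulley
obs2=[]
for n in('top','side'):
    c=eyes.read_camera(n); m=eyes.cut_out('pulley',c)[0]['mask']; b=(195,270,305,380) if n=='top' else (238,312,262,342)
    obs2.append((c,b,m[b[0]:b[1],b[2]:b[3]].astype(float)))
J=boxpts(75,75,0,26);C=cyl(60,26,74)
for use in([0],[1],[0,1]):
    f=lambda v:sum(((sil(obs2[i][0],[place(J,*v,0),place(C,*v,0)],obs2[i][1])-obs2[i][2])**2).sum() for i in use)
    r=nm(f,[497,-270,-.16],[6,6,.08]);print('pulley',use,r.x,r.fun)
# face: top view white
b=(200,262,312,372);p=t['pixels'][b[0]:b[1],b[2]:b[3]].min(2).astype(float);m=np.clip((p-170)/60,0,1)
yy,xx=np.where(m>.5);h=cv2.convexHull(np.c_[xx,yy].astype(np.int32));fm=cv2.fillConvexPoly(np.zeros(m.shape,np.uint8),h,1).astype(float)
f=lambda v:((sil(t,[place(cyl(60,74,74),v[0],v[1],0,0)],b)-fm)**2).sum()
r=nm(f,[497,-270],[6,6]);print('face top',r.x,r.fun)
# shaft flange: centre in top crop (205,452)
def px(x,y): return (233+(y-300+.5)/12.5-.5, 144+(x+.5)/12.5-.5)
fc=atz(t,px(205,452),69);print('flange',fc)
for q in((180,345),(295,430),(205,548)):
    v=atz(t,px(*q),72)-fc;print('dot',v,np.hypot(*v),np.degrees(np.arctan2(v[1],v[0])))
print('tang tops',eyes.spot_point('tang',eyes.read_camera('top'))[:1],eyes.spot_point('tang',eyes.read_camera('side'))[:1])
A=cv2.imread('pics/tavg.png');B=cv2.imread('pics/savg.png')
def cr(im,r,c,h,w):
    x=cv2.cvtColor(cv2.resize(im[r-h:r+h,c-w:c+w],(400,500),interpolation=cv2.INTER_LANCZOS4),cv2.COLOR_BGR2LAB)
    x[...,0]=cv2.createCLAHE(6,(3,3)).apply(x[...,0]); return cv2.cvtColor(x,cv2.COLOR_LAB2BGR)
cv2.imwrite('pics/c4.png',np.hstack([cr(A,244,160,15,12),cr(B,176,240,15,12)]))
E
python3 fit.py
```

```text
bore atz [ 498.0359496  -271.15488935] [ 496.89392887 -273.218995  ] tri [ 498.08524895 -271.45281859   71.94455486]
keydir [15.39963854 -1.88741584]
wood 142.125 [40. 55. 71. 85. 95. 99.] 14.0
wood 115.875 [26. 37. 59. 73. 81. 92.] 17.0
scraper [460.53788554  53.01635596  -0.47549774   8.67914957] 34.57851883890811
 view 0 [461.76513213  53.25505993  -0.47071291] 7.268508025759323
 view 1 [ 4.57472344e+02  5.41983406e+01 -4.28372423e-01] 5.504747452902729
pulley [0] [ 4.99489952e+02 -2.71167906e+02 -1.40606807e-01] 89.29231833910035
pulley [1] [ 4.93115302e+02 -2.71751817e+02 -1.35561304e-01] 43.33948481353326
pulley [0, 1] [ 4.96404845e+02 -2.71308414e+02 -1.37366800e-01] 250.8252672049212
face top [ 498.18557894 -272.93205518] 65.59311034217609
flange [463.77682981 273.03437521]
dot [24.86327185  5.83171861] 25.538034944989423 13.200198423941421
dot [  4.49569432 -21.57242207] 22.035894844098145 -78.22804630528687
dot [-22.68966052  -1.49924781] 22.739138914920964 -176.21960484762113
tang tops [{'centre': [244.5, 153.7], 'score': 0.87}] [{'centre': [165.3, 237.0], 'score': 0.73}]
```

View pics/c4.png

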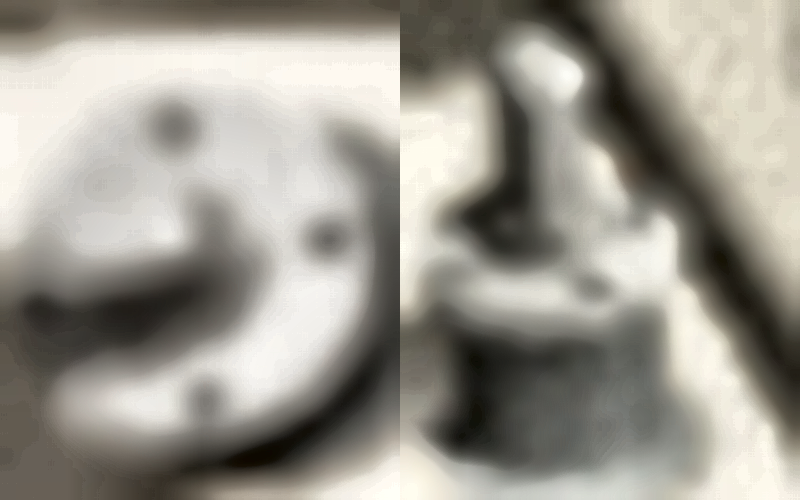

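The flange shows a dot at the top (173, 127) that is larger and darker than the others and lies 25.5 mm from the centre. It is the pin, so shaft yaw is about +0.2. The two other dots at 22 mm are low bolt heads. Working figures:

| Item | Position (mm) | Yaw (rad) |
|---|---|---|
| Pulley | (498, -272) | -0.14 |
| Scraper | (460, 53.6) | -0.46 |
| Shaft | (464, 273) | 0.2 |

Next I plan the first approach.

```bash
cat > plan.py <<'E'
import sys; from h import *
def st():
    s=env.state(); print('t %.2f pos %s yaw %.2f f %s op %.3f grip %.1f'%(s['t'],np.round(s['eef_pos'],1),np.degrees(s['tcp_rot'][2]),np.round(s['ft_force'],1),s['opening'],s['grip_force'])); return s
def plan(x,y,z,yawdeg,n,claw,s=None,p0=None,y0=None):
    p=np.array(p0 if p0 is not None else s['eef_pos']); a=y0 if y0 is not None else np.degrees(s['tcp_rot'][2])
    da=(yawdeg-a+180)%360-180; k=int(np.ceil(n/10)*10); D=(np.array([x,y,z])-p)/n/60; rows=[]
    for i in range(n):
        r=np.radians(a); c,q=np.cos(r),np.sin(r)
        rows.append('[[%.3f,%.3f,%.3f],%.2f,%g]'%(D[0]*c+D[1]*q,D[0]*q-D[1]*c,-D[2],-da/n/5,claw)); a+=da/n
    for j in range(0,n,10): print('['+','.join(rows[j:j+10])+']')
a=sys.argv[1:]
s=st()
if a: plan(*map(float,a[:4]),int(a[4]),float(a[5]),s)
E
python3 plan.py 455 56 150 64 20 -1
```

```text
t 3.50 pos [251.3 572.3 214.7] yaw 156.29 f [-0.6 -0.1 -0.4] op 1.003 grip 0.0
[[[-0.328,-0.326,0.054],0.92,-1],[[-0.354,-0.298,0.054],0.92,-1],[[-0.376,-0.269,0.054],0.92,-1],[[-0.397,-0.238,0.054],0.92,-1],[[-0.415,-0.205,0.054],0.92,-1],[[-0.430,-0.171,0.054],0.92,-1],[[-0.442,-0.136,0.054],0.92,-1],[[-0.452,-0.100,0.054],0.92,-1],[[-0.458,-0.063,0.054],0.92,-1],[[-0.462,-0.026,0.054],0.92,-1]]
[[[-0.462,0.011,0.054],0.92,-1],[[-0.460,0.048,0.054],0.92,-1],[[-0.455,0.085,0.054],0.92,-1],[[-0.446,0.122,0.054],0.92,-1],[[-0.435,0.157,0.054],0.92,-1],[[-0.421,0.192,0.054],0.92,-1],[[-0.404,0.225,0.054],0.92,-1],[[-0.385,0.257,0.054],0.92,-1],[[-0.363,0.287,0.054],0.92,-1],[[-0.339,0.315,0.054],0.92,-1]]
```

```bash
python3 -m inch '[[[-0.33,-0.33,0.05],0.92,-1],[[-0.35,-0.30,0.05],0.92,-1],[[-0.38,-0.27,0.05],0.92,-1],[[-0.40,-0.24,0.05],0.92,-1],[[-0.42,-0.20,0.05],0.92,-1],[[-0.43,-0.17,0.05],0.92,-1],[[-0.44,-0.14,0.05],0.92,-1],[[-0.45,-0.10,0.05],0.92,-1],[[-0.46,-0.06,0.05],0.92,-1],[[-0.46,-0.03,0.05],0.92,-1]]' && python3 -m inch '[[[-0.46,0.01,0.06],0.92,-1],[[-0.46,0.05,0.06],0.92,-1],[[-0.46,0.08,0.06],0.92,-1],[[-0.45,0.12,0.06],0.92,-1],[[-0.44,0.16,0.06],0.92,-1],[[-0.42,0.19,0.06],0.92,-1],[[-0.40,0.22,0.06],0.92,-1],[[-0.38,0.26,0.06],0.92,-1],[[-0.36,0.29,0.06],0.92,-1],[[-0.34,0.32,0.06],0.92,-1]]'; python3 plan.py 460 53.6 30 64 8 -1
```

```text
t: 4.75
eef_pos: [353.8, 312.8, 184.7]
tcp_rot: [3.141, -0.0, 1.922]
ft_force: [0.1, -0.3, 0.4]
opening: 1.002
grip_force: 0.0
t: 6.0
eef_pos: [457.0, 54.7, 148.7]
tcp_rot: [3.141, -0.0, 1.119]
ft_force: [-0.4, -0.0, 0.4]
opening: 1.001
grip_force: 0.0
t 6.00 pos [457.   54.7 148.7] yaw 64.14 f [-0.4 -0.   0.4] op 1.001 grip 0.0
[[[0.001,0.007,0.247],0.00,-1],[[0.001,0.007,0.247],0.00,-1],[[0.001,0.007,0.247],0.00,-1],[[0.001,0.007,0.247],0.00,-1],[[0.001,0.007,0.247],0.00,-1],[[0.001,0.007,0.247],0.00,-1],[[0.001,0.007,0.247],0.00,-1],[[0.001,0.007,0.247],0.00,-1]]
```

```bash
python3 -m inch '[[[0,0.01,0.25],0,-1],[[0,0.01,0.25],0,-1],[[0,0.01,0.25],0,-1],[[0,0.01,0.25],0,-1],[[0,0.01,0.25],0,-1],[[0,0.01,0.25],0,-1],[[0,0,0.25],0,-1],[[0,0,0.2],0,-1],[[0,0,0],0,1],[[0,0,0],0,1]]' && python3 -m inch '[[[0,0,0],0,1],[[0,0,0],0,1],[[0,0,0],0,1],[[0,0,0],0,1],[[0,0,0],0,1],[[0,0,0],0,1],[[0,0,-0.2],0,1],[[0,0,-0.4],0,1],[[0,0,-0.5],0,1],[[0,0,-0.5],0,1]]'; python3 plan.py 430 -100 160 22 10 1
```

```text
t: 7.25
eef_pos: [460.0, 54.1, 31.9]
tcp_rot: [3.141, -0.0, 1.122]
ft_force: [-0.2, -0.3, -0.8]
opening: 0.847
grip_force: 0.0
t: 8.5
eef_pos: [459.6, 54.1, 129.2]
tcp_rot: [3.142, -0.0, 1.122]
ft_force: [0.3, -0.0, -1.6]
opening: 0.17
grip_force: 30.0
t 8.50 pos [459.6  54.1 129.2] yaw 64.29 f [ 0.3 -0.  -1.6] op 0.170 grip 30.0
[[[-0.253,0.067,-0.051],0.85,1],[[-0.247,0.085,-0.051],0.85,1],[[-0.240,0.103,-0.051],0.85,1],[[-0.232,0.121,-0.051],0.85,1],[[-0.222,0.138,-0.051],0.85,1],[[-0.212,0.154,-0.051],0.85,1],[[-0.200,0.169,-0.051],0.85,1],[[-0.187,0.183,-0.051],0.85,1],[[-0.173,0.196,-0.051],0.85,1],[[-0.158,0.209,-0.051],0.85,1]]
```

```bash
python3 -m inch '[[[-0.25,0.07,-0.05],0.85,1],[[-0.25,0.08,-0.05],0.85,1],[[-0.24,0.10,-0.05],0.85,1],[[-0.23,0.12,-0.05],0.85,1],[[-0.22,0.14,-0.05],0.85,1],[[-0.21,0.15,-0.05],0.85,1],[[-0.20,0.17,-0.05],0.85,1],[[-0.19,0.18,-0.05],0.85,1],[[-0.17,0.20,-0.05],0.85,1],[[-0.16,0.21,-0.05],0.85,1]]'; python3 plan.py 498.6 -268 135 -8 10 1
```

```text
t: 9.75
eef_pos: [429.4, -100.1, 158.4]
tcp_rot: [3.141, -0.0, 0.378]
ft_force: [-0.2, 1.2, -0.8]
opening: 0.166
grip_force: 30.0
t 9.75 pos [ 429.4 -100.1  158.4] yaw 21.65 f [-0.2  1.2 -0.8] op 0.166 grip 30.0
[[[0.004,0.303,0.039],0.59,1],[[0.020,0.302,0.039],0.59,1],[[0.035,0.301,0.039],0.59,1],[[0.051,0.298,0.039],0.59,1],[[0.066,0.295,0.039],0.59,1],[[0.081,0.292,0.039],0.59,1],[[0.096,0.287,0.039],0.59,1],[[0.111,0.282,0.039],0.59,1],[[0.125,0.275,0.039],0.59,1],[[0.139,0.269,0.039],0.59,1]]
```

```bash
python3 -m inch '[[[0,0.30,0.04],0.6,1],[[0.02,0.30,0.04],0.6,1],[[0.04,0.30,0.04],0.6,1],[[0.05,0.30,0.04],0.6,1],[[0.07,0.30,0.04],0.6,1],[[0.08,0.29,0.04],0.6,1],[[0.10,0.29,0.04],0.6,1],[[0.11,0.28,0.04],0.6,1],[[0.12,0.28,0.04],0.6,1],[[0.14,0.26,0.04],0.6,1]]'; python3 plan.py 498.6 -268 103 -8 8 1
```

```text
t: 11.0
eef_pos: [499.4, -268.5, 133.4]
tcp_rot: [-3.141, 0.0, -0.147]
ft_force: [0.5, -0.1, -0.8]
opening: 0.163
grip_force: 30.0
t 11.00 pos [ 499.4 -268.5  133.4] yaw -8.41 f [ 0.5 -0.1 -0.8] op 0.163 grip 30.0
[[[-0.002,-0.001,0.063],-0.01,1],[[-0.002,-0.001,0.063],-0.01,1],[[-0.002,-0.001,0.063],-0.01,1],[[-0.002,-0.001,0.063],-0.01,1],[[-0.002,-0.001,0.063],-0.01,1],[[-0.002,-0.001,0.063],-0.01,1],[[-0.002,-0.001,0.063],-0.01,1],[[-0.002,-0.001,0.063],-0.01,1]]
```

```bash
python3 -m inch '[[[0,0,0.1],0,1],[[0,0,0.1],0,1],[[0,0,0.1],0,1],[[0,0,0.1],0,1],[[0,0,0.1],0,1],[[0,0,0.01],0,1],[[0,0,0.01],0,1],[[0,0,0.01],0,1],[[0,0,0.01],0,1],[[0,0,0.01],0,1]]'
```

```text
t: 12.25
eef_pos: [499.1, -267.3, 103.1]
tcp_rot: [3.141, -0.002, -0.143]
ft_force: [-9.9, 6.8, 35.6]
opening: 0.164
grip_force: 30.0
```

```bash
python3 -m inch '[[[0,0,-0.03],0,1],[[0,0,0],0,1],[[0,0,0],0,1],[[0,0,0],0,1],[[0,0,0],0,1],[[0,0,0],0,1],[[0,0,0],0,1],[[0,0,0],0,1],[[0,0,0],0,1],[[0,0,0],0,1]]'
python3 - <<'E'
from m import *
t=eyes.read_camera('top');d=eyes.read_camera('side')
def cr(c,r,q,h,w): return cv2.cvtColor(cv2.resize(c['pixels'][r-h:r+h,q-w:q+w],(400,400),interpolation=cv2.INTER_CUBIC),cv2.COLOR_RGB2BGR)
cv2.imwrite('pics/w1.png',np.hstack([cr(t,230,346,32,32),cr(d,258,302,32,32)]))
E
```

```text
t: 13.5
eef_pos: [499.2, -267.3, 103.1]
tcp_rot: [3.141, -0.001, -0.143]
ft_force: [-2.7, 2.7, 12.1]
opening: 0.164
grip_force: 30.0
```

View pics/w1.png

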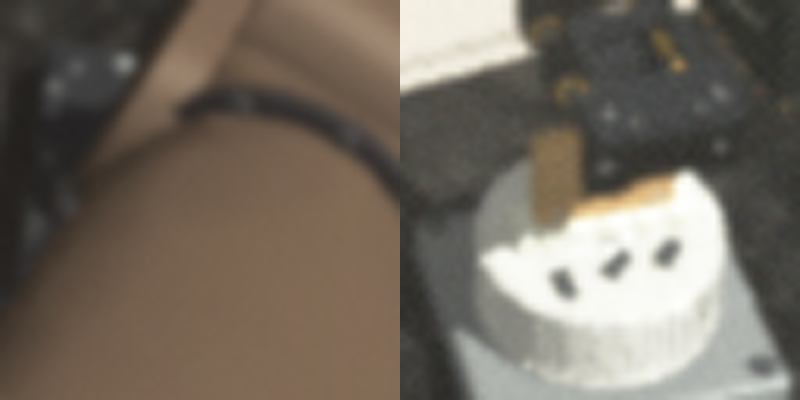

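The side view shows the scraper seated flat behind the three chips (crop (562,283), (615,265), (668,252)) with none beneath it, so I can wipe now.

```bash
python3 -m inch '[[[0,0.06,0],0,1],[[0,0.1,0],0,1],[[0,0.12,0],0,1],[[0,0.12,0],0,1],[[0,0.12,0],0,1],[[0,0.12,0],0,1],[[0,0.12,0],0,1],[[0,0.12,0],0,1],[[0,0.12,0],0,1],[[0,0.12,0],0,1]]';  python3 - <<'E'
from m import *
d=eyes.read_camera('side')
def cr(c,r,q,h,w): return cv2.cvtColor(cv2.resize(c['pixels'][r-h:r+h,q-w:q+w],(400,400),interpolation=cv2.INTER_CUBIC),cv2.COLOR_RGB2BGR)
cv2.imwrite('pics/w2.png',cr(d,265,302,32,32))
E
```

```text
t: 14.85
eef_pos: [489.9, -333.2, 103.1]
tcp_rot: [-3.14, -0.001, -0.143]
ft_force: [0.2, 8.0, 10.7]
opening: 0.167
grip_force: 30.0
```

View pics/w2.png

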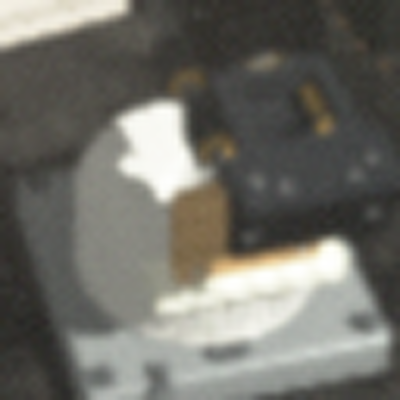

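Two chips lie on the jig, at (155, 375) and (225, 352). The third isn't visible behind the foot, so I'll push a little further, lift, and check the face numerically.

```bash
python3 -m inch '[[[0,0.1,0],0,1],[[0,0.1,0],0,1],[[0,0,0],0,1],[[0,0,-0.1],0,1],[[0,0,-0.3],0,1],[[0,0,-0.4],0,1],[[0,-0.2,-0.4],0,1],[[-0.3,-0.6,0],0,1],[[-0.3,-0.8,0],0,1],[[-0.3,-0.9,0],0,1]]';python3 plan.py 455 54 110 64 20 1
python3 - <<'E'
from h import *
for n in('top','side'):
    c=eyes.read_camera(n); a=np.linspace(0,2*np.pi,400); out=[]
    g=cv2.cvtColor(c['pixels'],cv2.COLOR_RGB2HSV)[...,2]
    for yy in range(52,-56,-6):
        line=''
        for xx in range(-48,49,6):
            if np.hypot(xx,yy)>56: line+='    ';continue
            p=np.array([498+xx*np.cos(-.14)-yy*np.sin(-.14),-272+xx*np.sin(-.14)+yy*np.cos(-.14),74]); r,q=proj(c,p); line+='%4d'%g[int(round(r)),int(round(q))]
        out.append(line)
    print(n);print('\n'.join(out))
E
```

```text
t: 16.15
eef_pos: [455.1, -188.3, 174.7]
tcp_rot: [3.142, -0.0, -0.144]
ft_force: [1.7, -0.0, -1.1]
opening: 0.166
grip_force: 30.0
t 16.15 pos [ 455.1 -188.3  174.7] yaw -8.26 f [ 1.7 -0.  -1.1] op 0.166 grip 30.0
[[[-0.029,-0.200,0.054],-0.72,1],[[-0.016,-0.201,0.054],-0.72,1],[[-0.004,-0.202,0.054],-0.72,1],[[0.009,-0.202,0.054],-0.72,1],[[0.022,-0.201,0.054],-0.72,1],[[0.034,-0.199,0.054],-0.72,1],[[0.047,-0.196,0.054],-0.72,1],[[0.059,-0.193,0.054],-0.72,1],[[0.071,-0.189,0.054],-0.72,1],[[0.083,-0.184,0.054],-0.72,1]]
[[[0.094,-0.179,0.054],-0.72,1],[[0.105,-0.172,0.054],-0.72,1],[[0.116,-0.165,0.054],-0.72,1],[[0.126,-0.158,0.054],-0.72,1],[[0.136,-0.149,0.054],-0.72,1],[[0.145,-0.141,0.054],-0.72,1],[[0.154,-0.131,0.054],-0.72,1],[[0.162,-0.121,0.054],-0.72,1],[[0.169,-0.111,0.054],-0.72,1],[[0.176,-0.100,0.054],-0.72,1]]
top
                     117 100  81  82  89  98 105                    
             104 122 112  88  79  85  93 101 109 115 122            
          87 118 119  99  80  82  90  97 105 113 118 126 134        
      67  89 117 119  97  80  81  90  98 105 11
[... 1518 characters left out ...]
53 250 249 249 250 250 243
 250 250 248 248 252 254 250 236 195 242 244 251 249 250 249 250 250
 250 250 249 249 250 254 247 218 168 212 244 249 249 249 249 249 250
 250 249 248 249 250 253 242 203 171 237 250 250 249 249 249 249 249
 250 250 249 248 249 252 250 241 249 250 248 249 248 250 250 250 249
 250 249 248 249 249 249 248 250 249 249 249 249 249 250 250 249 245
 250 248 249 248 248 248 248 249 249 249 247 249 249 249 249 249 230
     250 248 249 249 248 249 249 249 249 248 249 248 250 250 250    
         248 248 249 248 249 249 249 249 248 249 248 249 250        
             249 249 249 249 250 249 250 248 249 249 249            
                 248 249 249 250 250 249 249 250 250
```

The side view now shows the whole face bright apart from the bore, so all chips are off. I'll return the scraper.

```bash
python3 -m inch '[[[-0.03,-0.20,0.05],-0.72,1],[[-0.02,-0.20,0.05],-0.72,1],[[0,-0.20,0.05],-0.72,1],[[0.01,-0.20,0.05],-0.72,1],[[0.02,-0.20,0.05],-0.72,1],[[0.03,-0.20,0.05],-0.72,1],[[0.05,-0.20,0.05],-0.72,1],[[0.06,-0.19,0.05],-0.72,1],[[0.07,-0.19,0.05],-0.72,1],[[0.08,-0.18,0.05],-0.72,1]]' && python3 -m inch '[[[0.09,-0.18,0.06],-0.72,1],[[0.10,-0.17,0.06],-0.72,1],[[0.12,-0.17,0.06],-0.72,1],[[0.13,-0.16,0.06],-0.72,1],[[0.14,-0.15,0.06],-0.72,1],[[0.15,-0.14,0.06],-0.72,1],[[0.15,-0.13,0.06],-0.72,1],[[0.16,-0.12,0.06],-0.72,1],[[0.17,-0.11,0.06],-0.72,1],[[0.18,-0.10,0.06],-0.72,1]]'; python3 plan.py 459 54 40 64 8 1
```

```text
t: 17.5
eef_pos: [455.6, -68.7, 144.6]
tcp_rot: [3.141, -0.0, 0.487]
ft_force: [-0.2, -0.1, -1.6]
opening: 0.164
grip_force: 30.0
t: 18.75
eef_pos: [455.8, 53.7, 108.2]
tcp_rot: [3.142, -0.0, 1.118]
ft_force: [0.5, -0.2, -1.4]
opening: 0.164
grip_force: 30.0
t 18.75 pos [455.8  53.7 108.2] yaw 64.03 f [ 0.5 -0.2 -1.4] op 0.164 grip 30.0
[[[0.004,0.006,0.142],0.00,1],[[0.004,0.006,0.142],0.00,1],[[0.004,0.006,0.142],0.00,1],[[0.004,0.006,0.142],0.00,1],[[0.004,0.006,0.142],0.00,1],[[0.004,0.006,0.142],0.00,1],[[0.004,0.006,0.142],0.00,1],[[0.004,0.006,0.142],0.00,1]]
```

```bash
python3 -m inch '[[[0,0,0.16],0,1],[[0,0,0.16],0,1],[[0,0,0.16],0,1],[[0,0,0.16],0,1],[[0,0,0.16],0,1],[[0,0,0.16],0,1],[[0,0,0.16],0,1],[[0,0,0.04],0,1],[[0,0,0.03],0,1],[[0,0,0.02],0,1]]'
```

```text
t: 20.0
eef_pos: [455.9, 52.9, 35.9]
tcp_rot: [3.141, -0.0, 1.113]
ft_force: [0.2, 1.4, -1.3]
opening: 0.168
grip_force: 30.0
```

```bash
python3 -m inch '[[[0,0,0.01],0,1],[[0,0,0.01],0,1],[[0,0,0.01],0,1],[[0,0,0],0,1],[[0,0,0],0,1],[[0,0,0],0,1],[[0,0,0],0,1],[[0,0,0],0,1],[[0,0,0],0,1],[[0,0,0],0,1]]'
```

```text
t: 21.25
eef_pos: [455.8, 52.9, 34.9]
tcp_rot: [3.141, -0.0, 1.113]
ft_force: [-2.3, 0.1, 15.0]
opening: 0.168
grip_force: 30.0
```

```bash
python3 -m inch '[[[0,0,-0.02],0,-1],[[0,0,0],0,-1],[[0,0,0],0,-1],[[0,0,0],0,-1],[[0,0,0],0,-1],[[0,0,-0.2],0,-1],[[0,0,-0.5],0,-1],[[0,0,-0.6],0,-1],[[0,0,-0.5],0,-1],[[0,0,-0.4],0,-1]]'; python3 plan.py 464 273 160 10 11 -1
python3 - <<'E'
from m import *
t,d=frames(1)
def nm(f,x0,st): return minimize(f,x0,method='Nelder-Mead',options=dict(initial_simplex=np.vstack([x0,np.array(x0)+np.diag(st)]),maxiter=400))
b=(196,232,244,266);p=d['pixels'][b[0]:b[1],b[2]:b[3]].astype(float);m=np.clip((p[...,0]-p[...,2]-25)/40,0,1)
H=boxpts(8,35,12,61)
r=nm(lambda v:((sil(d,[place(H,v[0],v[1],v[2],6)],b)-m)**2).sum(),[456,53,-.46],[8,8,.2]);print('scraper side fit',r.x,r.fun,m.sum())
E
```

```text
t: 22.5
eef_pos: [455.7, 52.9, 169.3]
tcp_rot: [3.14, -0.001, 1.113]
ft_force: [-0.1, -0.4, -0.6]
opening: 0.998
grip_force: 0.0
t 22.50 pos [455.7  52.9 169.3] yaw 63.79 f [-0.1 -0.4 -0.6] op 0.998 grip 0.0
[[[0.305,-0.136,0.014],0.98,-1],[[0.292,-0.161,0.014],0.98,-1],[[0.277,-0.186,0.014],0.98,-1],[[0.260,-0.209,0.014],0.98,-1],[[0.242,-0.230,0.014],0.98,-1],[[0.221,-0.250,0.014],0.98,-1],[[0.199,-0.268,0.014],0.98,-1],[[0.175,-0.284,0.014],0.98,-1],[[0.151,-0.298,0.014],0.98,-1],[[0.125,-0.310,0.014],0.98,-1]]
[[[0.098,-0.319,0.014],0.98,-1]]
scraper side fit [ 4.51563169e+02  5.02033647e+01 -4.43284928e-01] 5.385142733564013 117.4
```

```bash
python3 -m inch '[[[0.30,-0.14,0.01],1,-1],[[0.29,-0.16,0.01],1,-1],[[0.28,-0.19,0.01],1,-1],[[0.26,-0.21,0.01],1,-1],[[0.24,-0.23,0.01],1,-1],[[0.22,-0.25,0.01],1,-1],[[0.20,-0.27,0.01],1,-1],[[0.18,-0.28,0.01],1,-1],[[0.15,-0.30,0.01],1,-1],[[0.13,-0.31,0.01],0.8,-1]]'
python3 - <<'E'
from m import *
t=eyes.read_camera('top');d=eyes.read_camera('side')
print(tri([(t,(244.5,153.7)),(d,(165.3,237.0))]),atz(t,(244.5,153.7),104),atz(d,(165.3,237.0),104))
# flange/stand fit in side: flange centre from crop c4 (555,285)->
print('flange side',atz(d,(161+(275+.5)/16.67-.5,228+(155+.5)/16.67-.5),69))
print('stand spots',atz(t,(249.3,163.8),6),atz(d,(188.4,237.0),6))
# edges of flange in initial top average: radial edge scan
im=cv2.cvtColor(cv2.imread('pics/tavg.png'),cv2.COLOR_BGR2GRAY).astype(float)
np.set_printoptions(linewidth=220)
print(im[230:260,146:176].astype(int))
E
python3 plan.py 464 273 130 10 10 -1
```

```text
t: 23.85
eef_pos: [464.6, 253.6, 160.7]
tcp_rot: [3.142, 0.001, 0.256]
ft_force: [0.2, 0.3, 0.5]
opening: 1.001
grip_force: 0.0
[462.58661598 279.17206767 110.56445621] [460.83507759 281.45671759] [468.3432343  289.30364351]
flange side [455.63327727 259.7244872 ]
stand spots [456.27021514 277.4469991 ] [455.07270597 271.94296632]
[[169 168 169 170 181 200 211 213 213 214 214 214 214 214 213 214 214 214 214 214 215 214 214 213 213 213 212 212 212 212]
 [210 209 209 210 217 227 232 234 234 234 234 234 234 234 234 234 234 234 234 234 234 234 234 234 234 234 234 234 234 234]
 [234 233 233 233 234 236 238 238 238 238 238 238 238 238 239 239 239 239 239 239 239 239 239 239 239 239 239 239 239 240]
 [238 238 238 237 238 238 239 239 239 239 238 238 238 238 238 238 239 239 240 240 240 240 240 240 240 240 240 240 240 241]
 [239 239 238 238 238 239 239 238 238 237 235 233 232 234 235 236 236 236 238 239 239 239 239 239 239 240 240 240 240 241]
 [239 239 239 239 239 239 238 237 235 234 230 224 219 225 230 232 232 233 235 236 236 235 235 236 238 239 240 240 240 241]
 [240 240 240 239 239 239 237
[... 2614 characters left out ...]
1 156 157 162 166 172 188 207 221 229 234 238 240 241 241 241]
 [133 133 133 134 134 134 134 135 135 135 135 137 145 170 195 207 211 213 213 215 223 231 235 237 239 240 240 240 240 240]
 [133 133 133 133 133 134 134 135 134 135 135 139 163 201 227 234 235 235 235 235 236 238 239 239 239 240 240 240 240 240]]
t 23.95 pos [464.6 254.1 160.6] yaw 14.82 f [-0.9 -1.4 -0.1] op 1.001 grip 0.0
[[[0.007,-0.031,0.051],0.10,-1],[[0.007,-0.031,0.051],0.10,-1],[[0.007,-0.031,0.051],0.10,-1],[[0.006,-0.031,0.051],0.10,-1],[[0.006,-0.031,0.051],0.10,-1],[[0.006,-0.031,0.051],0.10,-1],[[0.005,-0.031,0.051],0.10,-1],[[0.005,-0.031,0.051],0.10,-1],[[0.005,-0.031,0.051],0.10,-1],[[0.005,-0.031,0.051],0.10,-1]]
```

```bash
python3 -m inch '[[[0.01,-0.08,0.05],0.2,-1],[[0.01,-0.08,0.05],0.2,-1],[[0.01,-0.08,0.1],0.2,-1],[[0.01,-0.09,0.16],0.2,-1],[[0,0,0.2],0,-1],[[0,0,0.2],0,-1],[[0,0,0.2],0,-1],[[0,0,0.2],0,-1],[[0,0,0.08],0,-1],[[0,0,0.02],0,-1]]'
```

```text
t: 25.2
eef_pos: [462.7, 272.9, 85.4]
tcp_rot: [-3.142, 0.0, 0.188]
ft_force: [0.1, 0.2, 0.4]
opening: 1.001
grip_force: 0.0
```

```bash
python3 -m inch '[[[0,0,0],0,1],[[0,0,0],0,1],[[0,0,0],0,1],[[0,0,0],0,1],[[0,0,0],0,1],[[0,0,0],0,1],[[0,0,0],0,1],[[0,0,0],0,1],[[0,0,0],0,1],[[0,0,0],0,1]]'; python3 plan.py
```

```text
t: 26.45
eef_pos: [462.7, 273.0, 85.7]
tcp_rot: [-3.141, -0.0, 0.188]
ft_force: [-1.9, 2.8, 1.0]
opening: 0.251
grip_force: 30.0
t 26.45 pos [462.7 273.   85.7] yaw 10.79 f [-1.9  2.8  1. ] op 0.251 grip 30.0
```

The opening of 23.8 mm means I'm across the long side, so the tang's x lies along world y. That centres the shaft along y for me. I'll open and turn the gripper 90°, checking clearance to the reactor first.

```bash
python3 - <<'E'
from h import *
c=eyes.read_camera('top');d=eyes.read_camera('side')
for z in(40,100,200): print(z,'ring front top',atz(c,(228,165),z),'glass front',atz(c,(205,160),z),'blue tip',atz(c,(213,181),z),'side: base ring front',atz(d,(183,278),z),'glass left',atz(d,(165,259),z))
E
python3 -m inch '[[[0,0,0],0,-1],[[0,0,0],0,-1],[[0,0,0],0,-1],[[0,0,0],0,-1],[[0,0,0],-1,-1],[[0,0,0],-1,-1],[[0,0,0],-1,-1],[[0,0,0],-1,-1],[[0,0,0],-1,-1],[[0,0,0],-1,-1]]'
```

```text
40 ring front top [517.09759205 267.09787366] glass front [587.93549405 284.3410714 ] blue tip [562.2649733  220.07614579] side: base ring front [607.07927968 195.73709991] glass left [583.63343729 357.01861544]
100 ring front top [508.21056922 251.88189981] glass front [575.66458212 268.30139912] blue tip [551.22032856 207.106375  ] side: base ring front [574.28923772 112.952502  ] glass left [552.46151945 263.10310974]
200 ring front top [493.3988645  226.52194339] glass front [555.21306223 241.56861198] blue tip [532.81258733 185.49009035] side: base ring front [519.63916779 -25.02182784] glass left [500.50832305 106.57726689]
t: 27.8
eef_pos: [462.8, 272.9, 85.7]
tcp_rot: [3.142, -0.0, 0.715]
ft_force: [0.1, 0.6, -0.1]
opening: 1.002
grip_force: 0.0
```

```bash
python3 -m inch '[[[0,0,0],-1,-1],[[0,0,0],-1,-1],[[0,0,0],-1,-1],[[0,0,0],-1,-1],[[0,0,0],-1,-1],[[0,0,0],-1,-1],[[0,0,0],-1,-1],[[0,0,0],-1,-1],[[0,0,0],-1,-1],[[0,0,0],-1,-1]]'; python3 plan.py 462.7 273 85.5 100.8 2 -1
```

```text
t: 29.05
eef_pos: [462.8, 272.9, 85.7]
tcp_rot: [3.141, -0.0, 1.588]
ft_force: [0.1, -0.5, -0.2]
opening: 1.002
grip_force: 0.0
t 29.05 pos [462.8 272.9  85.7] yaw 90.96 f [ 0.1 -0.5 -0.2] op 1.002 grip 0.0
[[[0.001,-0.000,0.001],-0.98,-1],[[0.001,-0.000,0.001],-0.98,-1]]
```

```bash
python3 -m inch '[[[0,0,0],-1,-1],[[0,0,0],-1,-1],[[0,0,0],0,1],[[0,0,0],0,1],[[0,0,0],0,1],[[0,0,0],0,1],[[0,0,0],0,1],[[0,0,0],0,1],[[0,0,0],0,1],[[0,0,0],0,1]]'; python3 plan.py
```

```text
t: 30.3
eef_pos: [462.7, 272.9, 85.6]
tcp_rot: [3.142, -0.0, 1.759]
ft_force: [0.5, 1.0, 0.0]
opening: 0.218
grip_force: 0.0
t 30.30 pos [462.7 272.9  85.6] yaw 100.79 f [0.5 1.  0. ] op 0.218 grip 0.0
```

```bash
python3 -m inch '[[[0,0,0],0,1],[[0,0,0],0,1],[[0,0,0],0,1],[[0,0,-0.05],0,1],[[0,0,-0.2],0,1],[[0,0,-0.3],0,1],[[0,0,-0.4],0,1],[[0,0,-0.4],0,1],[[0,0,-0.2],0,1],[[0,0,-0.05],0,1]]'; python3 plan.py 425 -10 182 52 10 1
```

```text
t: 31.55
eef_pos: [462.7, 272.9, 182.3]
tcp_rot: [3.141, -0.0, 1.759]
ft_force: [-0.4, 0.0, -3.1]
opening: 0.165
grip_force: 30.0
t 31.55 pos [462.7 272.9 182.3] yaw 100.80 f [-0.4  0.  -3.1] op 0.165 grip 30.0
[[[-0.451,-0.150,0.000],0.98,1],[[-0.463,-0.111,0.000],0.98,1],[[-0.470,-0.071,0.000],0.98,1],[[-0.475,-0.031,0.000],0.98,1],[[-0.476,0.009,0.000],0.98,1],[[-0.473,0.050,0.000],0.98,1],[[-0.467,0.090,0.000],0.98,1],[[-0.458,0.129,0.000],0.98,1],[[-0.445,0.168,0.000],0.98,1],[[-0.429,0.205,0.000],0.98,1]]
```

Gripped across the 16 mm flats (opening 0.165), with the shaft's 3 N weight on the wrist.

```bash
python3 -m inch '[[[-0.45,-0.15,0],1,1],[[-0.46,-0.11,0],1,1],[[-0.47,-0.07,0],1,1],[[-0.47,-0.03,0],1,1],[[-0.48,0.01,0],1,1],[[-0.47,0.05,0],1,1],[[-0.47,0.09,0],1,1],[[-0.46,0.13,0],1,1],[[-0.44,0.17,0],1,1],[[-0.43,0.20,0],1,1]]'; python3 plan.py 497.5 -272 182 -8 12 1
```

```text
t: 32.8
eef_pos: [422.0, -10.0, 181.0]
tcp_rot: [-3.14, 0.001, 0.884]
ft_force: [0.9, -0.2, -2.8]
opening: 0.168
grip_force: 30.0
t 32.80 pos [422. -10. 181.] yaw 50.63 f [ 0.9 -0.2 -2.8] op 0.168 grip 30.0
[[[-0.215,0.312,-0.001],0.98,1],[[-0.187,0.329,-0.001],0.98,1],[[-0.159,0.344,-0.001],0.98,1],[[-0.129,0.356,-0.001],0.98,1],[[-0.098,0.366,-0.001],0.98,1],[[-0.067,0.373,-0.001],0.98,1],[[-0.035,0.377,-0.001],0.98,1],[[-0.002,0.379,-0.001],0.98,1],[[0.030,0.378,-0.001],0.98,1],[[0.062,0.374,-0.001],0.98,1]]
[[[0.094,0.367,-0.001],0.98,1],[[0.125,0.358,-0.001],0.98,1]]
```

```bash
python3 -m inch '[[[-0.21,0.31,0],1,1],[[-0.19,0.33,0],1,1],[[-0.16,0.34,0],1,1],[[-0.13,0.36,0],1,1],[[-0.10,0.37,0],1,1],[[-0.07,0.37,0],1,1],[[-0.03,0.38,0],1,1],[[0,0.38,0],1,1],[[0.03,0.38,0],1,1],[[0.06,0.37,0],1,1]]' && python3 -m inch '[[[0.09,0.36,0],1,1],[[0.12,0.34,0],0.8,1],[[0,0,0],0,1],[[0,0,0],0,1],[[0,0,0],0,1],[[0,0,0],0,1],[[0,0,0],0,1],[[0,0,0],0,1],[[0,0,0],0,1],[[0,0,0],0,1]]'; python3 plan.py 497.5 -272 150 -8 10 1
python3 - <<'E'
from m import *
t,d=frames(2); s=env.state(); p=s['eef_pos']
r,q=proj(d,p-[0,0,24+0]); r,q=int(round(r)),int(round(q)); print(r,q, eyes.spot_point('shaft_end',eyes.read_camera('side'))[:2])
x=cv2.cvtColor(d['pixels'],cv2.COLOR_RGB2BGR)[r-24:r+24,q-32:q+32]
x=cv2.resize(x,(768,576),interpolation=cv2.INTER_CUBIC); cv2.imwrite('pics/p1.png',x)
E
```

```text
t: 34.05
eef_pos: [483.9, -228.6, 180.7]
tcp_rot: [-3.141, 0.001, 0.011]
ft_force: [0.4, -0.1, -3.2]
opening: 0.167
grip_force: 30.0
t: 35.3
eef_pos: [495.5, -270.5, 181.6]
tcp_rot: [-3.142, -0.0, -0.143]
ft_force: [-0.2, -0.9, -3.7]
opening: 0.167
grip_force: 30.0
t 35.30 pos [ 495.5 -270.5  181.6] yaw -8.21 f [-0.2 -0.9 -3.7] op 0.167 grip 30.0
[[[0.004,0.002,0.053],-0.00,1],[[0.004,0.002,0.053],-0.00,1],[[0.004,0.002,0.053],-0.00,1],[[0.004,0.002,0.053],-0.00,1],[[0.004,0.002,0.053],-0.00,1],[[0.004,0.002,0.053],-0.00,1],[[0.004,0.002,0.053],-0.00,1],[[0.004,0.002,0.053],-0.00,1],[[0.004,0.002,0.053],-0.00,1],[[0.004,0.002,0.053],-0.00,1]]
241 302 [{'centre': [255.8, 302.4], 'score': 0.63}]
```

View pics/p1.png

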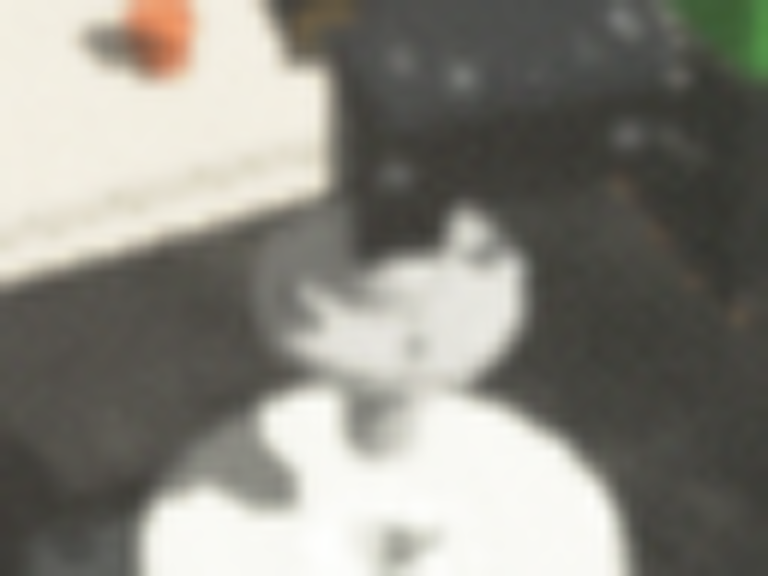

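The side view shows a raised dark pin at the flange's right end, crop (487, 240), above where a flat bolt would lie (about y = 265). The front dot at (415, 345) is flat. I'll verify this with projected positions.

Run:
```python
from m import *
_,d=frames(2); s=env.state(); p=s['eef_pos']; yaw=s['tcp_rot'][2]; o=p-[0,0,24]
X=np.array([np.cos(yaw),np.sin(yaw),0]);Y=np.array([-np.sin(yaw),np.cos(yaw),0])
g=cv2.cvtColor(d['pixels'],cv2.COLOR_RGB2GRAY)
for n,v in(('c',0*X),('+x',25*X),('-x',-25*X),('-y',-22*Y),('rim-x',-32*X),('rim+x',32*X),('rim-y',-32*Y)):
    print(n,[np.round(proj(d,o+v+[0,0,z]),1) for z in(0,8,14)])
np.set_printoptions(linewidth=250); print('cols 288..316'); 
for r in range(228,258): print(r,g[r,288:318])
```

```text
c [array([241. , 302.4]), array([239. , 302.5]), array([237.4, 302.6])]
+x [array([239.5, 310.7]), array([237.5, 310.8]), array([235.9, 310.9])]
-x [array([242.5, 294.1]), array([240.5, 294.1]), array([238.9, 294.2])]
-y [array([246.1, 304.7]), array([244.1, 304.8]), array([242.5, 304.8])]
rim-x [array([242.9, 291.7]), array([240.9, 291.8]), array([239.3, 291.8])]
rim+x [array([239.1, 313. ]), array([237.1, 313.2]), array([235.5, 313.3])]
rim-y [array([248.5, 305.7]), array([246.4, 305.8]), array([244.9, 305.9])]
cols 288..316
228 [237 237 237 236 234 234 233 229 217 152  98  71  64  65  65  64  64  64  64  65  65  62  61  58  60  57  59  57  57  57]
229 [234 234 232 230 228 225 224 220 208 147  97  73  64  61  66  67  63  64  62  61  60  57  59  58  58  59  62  58  59  58]
230 [229 225 219 219 223 225 222 220 211 151  97  71  67  68  76  77  68  61  62  59  60  63  60  61  60  63  59  60  59  59]
231 [220 222 221 222 227 232 232 232 221 157  96  74  62  77  91  93  77  63  60  64  61  60  61  60  59  59  58  59  59  61]
232 [218 226 232 233 234 233 227 224 206 144  90  69  66  75  8
[... 2512 characters left out ...]
4 164 188 204 223 241 247 248 249 249 249 246 241 218 168 128  99  78]
253 [128 133 138 164 223 242 246 247 247 244 217 161 154 172 193 207 227 243 247 248 249 249 250 249 248 243 230 205 162 113]
254 [138 139 138 146 180 226 243 247 248 247 235 199 178 184 205 221 236 245 248 248 248 248 250 249 248 249 246 242 227 168]
255 [138 138 138 139 146 183 227 244 247 248 246 236 223 221 230 238 245 247 248 248 248 248 249 249 249 249 249 248 243 219]
256 [143 139 139 139 138 148 191 238 247 248 249 247 245 245 247 248 248 247 248 248 248 248 248 249 249 248 248 249 247 242]
257 [167 148 141 138 137 140 176 234 246 248 249 250 249 250 251 249 248 248 248 249 248 248 248 249 250 249 249 248 249 247]
```

The numbers agree: the dark raised feature at shaft +x, around (237, 310), is the pin, and -x and -y carry only faint flat bolts. So shaft x equals tool x, and yaw -8° is right. I'll lower to the bore.

```bash
python3 -m inch '[[[0.02,0.01,0.1],0,1],[[0.02,0.01,0.1],0,1],[[0,0,0.15],0,1],[[0,0,0.15],0,1],[[0,0,0.05],0,1],[[0,0,0.02],0,1],[[0,0,0.02],0,1],[[0,0,0.02],0,1],[[0,0,0.02],0,1],[[0,0,0.02],0,1]]'; python3 plan.py
```

```text
t: 37.05
eef_pos: [497.7, -272.0, 142.6]
tcp_rot: [-3.142, -0.0, -0.143]
ft_force: [-0.0, 0.2, -2.0]
opening: 0.168
grip_force: 30.0
t 37.05 pos [ 497.7 -272.   142.6] yaw -8.21 f [-0.   0.2 -2. ] op 0.168 grip 30.0
```

```bash
python3 -m inch '[[[0,0,0.015],0,1],[[0,0,0.015],0,1],[[0,0,0.015],0,1],[[0,0,0.015],0,1],[[0,0,0.015],0,1],[[0,0,0.015],0,1],[[0,0,0],0,1],[[0,0,0],0,1],[[0,0,0],0,1],[[0,0,0],0,1]]'; python3 plan.py
```

```text
t: 38.3
eef_pos: [497.4, -271.5, 136.9]
tcp_rot: [-3.141, 0.001, -0.143]
ft_force: [-0.8, 4.4, -1.3]
opening: 0.167
grip_force: 30.0
t 38.30 pos [ 497.4 -271.5  136.9] yaw -8.21 f [-0.8  4.4 -1.3] op 0.167 grip 30.0
```

The shaft end is 7 mm inside the bore, with a +4.4 N sideways push in y. I'll ease towards +y and continue down.

```bash
python3 -m inch '[[[0,-0.01,0],0,1],[[0,-0.005,0.01],0,1],[[0,0,0.02],0,1],[[0,0,0.02],0,1],[[0,0,0.02],0,1],[[0,0,0.02],0,1],[[0,0,0.02],0,1],[[0,0,0.02],0,1],[[0,0,0],0,1],[[0,0,0],0,1]]'; python3 plan.py
```

```text
t: 39.55
eef_pos: [497.8, -271.0, 129.2]
tcp_rot: [-3.141, 0.0, -0.143]
ft_force: [-3.3, 2.6, -4.4]
opening: 0.169
grip_force: 30.0
t 39.55 pos [ 497.8 -271.   129.2] yaw -8.21 f [-3.3  2.6 -4.4] op 0.169 grip 30.0
```

```bash
python3 -m inch '[[[-0.006,-0.006,0.02],0,1],[[0,0,0.02],0,1],[[0,0,0.02],0,1],[[0,0,0.02],0,1],[[0,0,0.02],0,1],[[0,0,0.02],0,1],[[0,0,0.02],0,1],[[0,0,0.02],0,1],[[0,0,0.02],0,1],[[0,0,0],0,1]]'; python3 plan.py
```

```text
t: 40.8
eef_pos: [497.6, -270.7, 118.5]
tcp_rot: [-3.142, -0.0, -0.143]
ft_force: [-1.1, 0.2, -3.5]
opening: 0.167
grip_force: 30.0
t 40.80 pos [ 497.6 -270.7  118.5] yaw -8.21 f [-1.1  0.2 -3.5] op 0.167 grip 30.0
```

The depth is about 25 mm with only small forces, so the key is in the keyway. I'll push on to the ejector.

```bash
python3 -m inch '[[[0,0,0.035],0,1],[[0,0,0.035],0,1],[[0,0,0.035],0,1],[[0,0,0.035],0,1],[[0,0,0.035],0,1],[[0,0,0.035],0,1],[[0,0,0.035],0,1],[[0,0,0.025],0,1],[[0,0,0.025],0,1],[[0,0,0.02],0,1]]'; python3 plan.py
```

```text
t: 42.05
eef_pos: [497.6, -270.8, 99.9]
tcp_rot: [3.141, -0.0, -0.143]
ft_force: [-1.7, 0.9, 5.1]
opening: 0.165
grip_force: 30.0
t 42.05 pos [ 497.6 -270.8   99.9] yaw -8.21 f [-1.7  0.9  5.1] op 0.165 grip 30.0
```

```bash
python3 -m inch '[[[0,0,0.01],0,1],[[0,0,0.01],0,1],[[0,0,0.01],0,1],[[0,0,0.01],0,1],[[0,0,0.01],0,1],[[0,0,0],0,1],[[0,0,0],0,1],[[0,0,0],0,1],[[0,0,0],0,1],[[0,0,0],0,1]]'; python3 plan.py
```

```text
t: 43.3
eef_pos: [497.7, -270.8, 98.6]
tcp_rot: [3.141, -0.001, -0.143]
ft_force: [-7.5, 3.5, 26.7]
opening: 0.164
grip_force: 30.0
t 43.30 pos [ 497.7 -270.8   98.6] yaw -8.21 f [-7.5  3.5 26.7] op 0.164 grip 30.0
```

The force rose sharply from 5 N to 27 N at TCP 98.6 mm, and the nominal home height is 98, so the flange is seated. I'll take one last look.

```bash
python3 - <<'E'
from h import *
d=eyes.read_camera('side')
cv2.imwrite('pics/end.png',cv2.cvtColor(cv2.resize(d['pixels'][190:310,210:370],(800,600),interpolation=cv2.INTER_CUBIC),cv2.COLOR_RGB2BGR))
E
python3 plan.py
```

```text
t 43.35 pos [ 497.6 -270.8   98.7] yaw -8.21 f [-6.2  5.  26.1] op 0.167 grip 30.0
```

View pics/end.png

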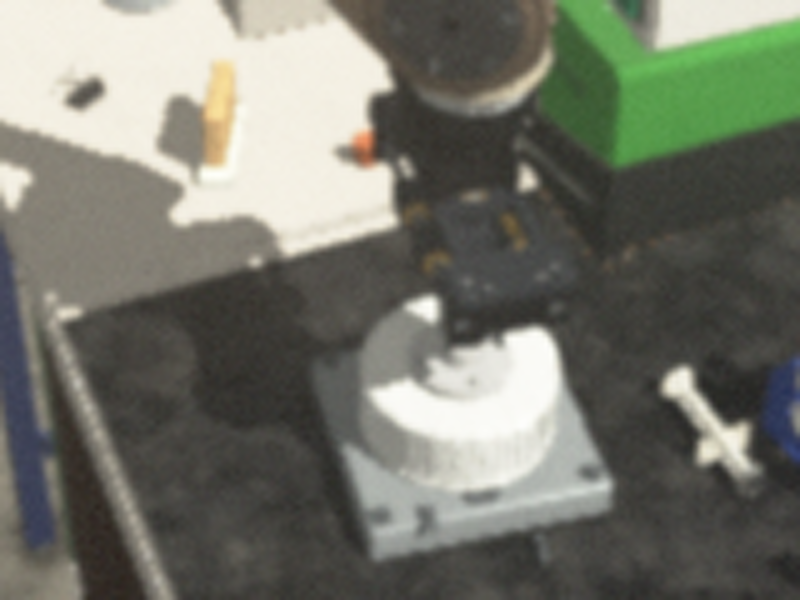

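The picture shows the flange flat on the pulley at (460, 375) and the scraper upright on the board at (218, 120). The chips are off the face: (425, 520) and (480, 493) on the jig, and (545, 545) on the bench beside it. The bystanders in view look undisturbed.

```bash
python3 -c "
from cell import env
print(env.job_done())"
```

```text
the job is handed in; nothing more can be done
None
```

The job is handed in at about 43 s of the 72 s allowed: the chips are wiped off, the scraper stands upright on the board, and the keyed shaft is held pressed home at about 26 N; the cell returned no verdict.

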